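# Tip the caps from the handled tray into the draining basket

## Robot

A 6-joint arm with a two-finger parallel gripper is mounted at the origin on a cart in front of the work surface, level with it; the furniture and walls round the work are solid. World frame = base frame: x ahead of the robot, y to its left, z up, the work surface at z = 0. Lengths are in mm, angles in rad, forces in N, time in s.
With the tool pointing down it reaches from about 350 to 975 mm from the base axis. Payload 7.1 kg.
Tool frame: the origin (TCP) lies midway between the tips of the shut fingers; the grasp point (between the pads) lies 19 mm behind it (ctrl.grasp_offset is the distance from the TCP to the grasp point, in mm); z points along the fingers, y is the line along which they close (so a half turn about z gives the same grasp; the last joint's range is limited). The gripper opens to 88 mm and grips with 3 to 60 N. Pads are 20 mm wide; open, the fingers measure 115 mm over their backs; the gripper's body (75 mm by 178 mm) begins 61 mm behind the grasp point.
Start: joints at [-0.019, 0.423, 1.63, -0, 1.089, -0.019], TCP at [624.984, 0.026, 198.775] pointing down, gripper open.
Joint ranges: [-3, 3], [-0.9, 2.11], [0.09, 2.58], [-1.31, 4.45], [0.11, 2.69], [-2.54, 2.54]. Speed limits (rad/s): [2.39, 2.39, 3.01, 3.14, 3.14, 3.14].

## Interface

Orientations are given as a rotation vector (axis times angle).
In Python, from workcell import ctrl gives the robot as it stands. The module is installed in compiled form; this text tells all that it offers.
- The arm moves only by the tool servo_tool, never from a script. Its argument "rows" is a list of rows, each a list of 7 numbers: the turn, a rotation vector about the tool's x, y, z as a fraction of full scale, then the shift along the tool's x, y, z as a fraction of full scale, then the finger opening in mm, from 0 to 87.8. A call has 1 to 10 rows; each row is the pose to reach, as a shift and turn from the pose commanded when the call began, along the tool's axes at that moment; what a row does not reach only later rows make up. Full scale, the value 1, is 20 cm for a shift and 1.5 rad for a turn. A row lasts 1/8 s, in which the tool goes at most 62.5 mm and 10.7 degrees, less where a joint would pass 70% of its speed; a pose out of reach is approached as far as the arm can. A call with a number of a shift or a turn outside -1 to 1 is refused whole. A call with a gripper value outside its range is refused whole. The fingers move at their own pace and stop on an object; the grip force is fixed at half the most. Time passes only in rows, so rows that repeat a pose let the fingers close. It gives the time, the measured TCP pose, the force, the opening and the grip force at its end, in the units of the state.
- ctrl.get_obs(): the state, without advancing time (a new reading comes with each control period).
- ctrl.get_image(name): name is "scene" or "side" or "wrist"; returns (picture, depth): 480x640x3 uint8, red, green, blue; 480x640 float32, mm along the optical axis (not along the pixel's ray), 0 where there is no reading.
- ctrl.camera_info(name): a dict with "intrinsics" (3x3 intrinsics, pixels), "R" (3x3) and "t" (3): a world point X has camera coordinates R X + t. Camera axes: x right, y down, z forward; pixel columns grow to the right and rows downward; lengths in mm; the calibration is good to about 2 mm. A picture is of the moment at which its call begins: read the wrist's pose just before it. camera_info takes no time and is no camera call; for the wrist camera it gives the pose at the moment of the call.
- ctrl.close_job(): hands the job in; it is judged then, once.
The state is a dict: "t": time; "qpos": joint angles; "qvel": joint speeds; "joint_torque": joint torques, N m; "ee_pos": TCP position; "orientation": TCP orientation; "ft_force": force on the tool from outside, world axes, zero at the start; "moment": the same for the moment, N m; "width": finger opening in mm; "grasp_force": force on a finger pad.
Only numpy, scipy, OpenCV 4.12 (cv2) and the standard library are available. Lean on these libraries where they do the work, as an engineer would, in place of code of your own. Each camera call takes 0.05 s, during which the arm holds its last target. There are 200 camera calls.

## Task

Lift the steel handled tray by its black bar, carry it level and tip the two white screw caps off its open end into the round draining basket, which stays standing where it is. Do not handle the caps with the gripper. Then put the empty tray down flat on the worktop and let go.

Things in the scene. Friction and masses are not known exactly. Their poses are not given: they have to be found in the camera images.
- tray_grip (a point): Middle of the black bar handle of the loose steel tray (130 x 92 mm, 0.16 kg), 62 mm above its underside and over its centre. x to the open end (faces the robot within 30 deg), y along the bar, z up. Bar 12 mm thick in x, 88 long, 22 tall, 51 mm clear below; close the jaws along x. Floor 3 mm; walls 24 mm high on the other three sides
- cap_a_center (a point): Centre of a white ribbed screw cap, a disc 30 mm across and 22 mm high, 12 g, lying loose on the tray's floor. It is slick: it starts to slide once the tray is tipped 16 to 23 degrees and runs off well at 45, passing under the bar. z is its own axis
- cap_b_center (a point): Centre of the other white screw cap, exactly like the first and beside it on the tray.
- basket_floor (a point): Centre of the inner floor, 6 mm above the worktop, of the pale green round draining basket: loose, 0.3 kg, 235 mm across the rim, 95 mm high; rely on a clear opening 135 mm across. It stands left or right of the tray; a rectangular clear tub with pipette tips stands on the other side and is not meant. z up
Mind the look-alikes: they are no part of the job. Leave any green, turquoise or yellow look-alike of the part that bears cap_b_center alone.

How it is judged (in metres and radians):
On the way:
1. the tray is tipped over the basket (angle between tray_grip's own z axis and vertical above 0.25 rad and horizontal distance between tray_grip and basket_floor below 0.2 m), for 0.1 s.
At the end, for the whole second after the job is handed in: Both caps lie down inside the basket (centres within 100 mm of the basket's middle in plan, within 110 mm of its floor centre and under 75 mm above the worktop); the basket stands upright within 10 degrees; the tray stands flat on the worktop, within 10 degrees and about 12 mm in height (horizontal distance between each of cap_a_center, cap_b_center and basket_floor below 0.1 m and height (world z) of each of cap_a_center, cap_b_center, tray_grip below 0.075 m and distance between each of cap_a_center, cap_b_center and basket_floor below 0.11 m and angle between each of basket_floor, tray_grip's own z axis and vertical below 0.17 rad and height (world z) of tray_grip above 0.05 m); the robot touches nothing.
It fails at once if the fingers handle a cap (contact force between the fingers and cap_a above 1 N or contact force between the fingers and cap_b above 1 N).
It fails at once if the basket is shifted more than 40 mm (distance of basket_floor from where it was at the start of the episode above 0.04 m).
It also fails if it takes over 56 s, if anything falls off the work surface, if the arm or the gripper's body presses on something with over 40 N, if the wrist force passes 120 N, or if a joint passes its speed limit or range.

## Working session

There is one attempt and no reset: what is moved stays moved. The work goes in short steps, Python scripts to look and compute and a tool call to move; the robot and the scene stay as the last step left them, time stands still between calls to the robot, and variables do not carry over. Pictures are saved under pics/ and viewed, at most 10 in all, crops included, and the job is handed in when it is done.

Besides the shell and the picture viewer there is one more tool, called after "Request:" by a JSON object that holds its "method" and its "body", one argument or row to a line. servo_tool: Moves the arm, as the interface text tells. Its arguments: {"type":"object","properties":{"rows":{"type":"array","items":{"type":"array","items":{"type":"number"}}}},"required":["rows"]}

```bash
mkdir -p pics
cat > h.py <<'E'
import numpy as np, cv2
from workcell import ctrl
def grab(n,tag):
    inf=ctrl.camera_info(n); im,d=ctrl.get_image(n)
    np.savez(f'pics/{tag}.npz',im=im,d=d,K=inf['intrinsics'],R=inf['R'],t=inf['t'])
    cv2.imwrite(f'pics/{tag}.png',im[:,:,::-1])
def world(tag):
    z=np.load(f'pics/{tag}.npz'); d=z['d']; v,u=np.mgrid[:480,:640]
    P=np.stack([u,v,np.ones_like(u)],-1)@np.linalg.inv(z['K']).T*d[...,None]
    return z['im'],(P-z['t'].ravel())@z['R'],d
E
python3 - <<'E'
from h import *
for n in("scene","side"):grab(n,n+"0")
o=ctrl.get_obs();print(o['t'],o['ee_pos'],o['orientation'],o['width'],ctrl.grasp_offset)
E
```

```text
0.1 [6.24512973e+02 4.17720951e-02 1.98113946e+02] [-2.22074073e+00 -2.22082429e+00  1.43367781e-03] 87.79448321806056 18.700000000000003
```

View pics/scene0.png

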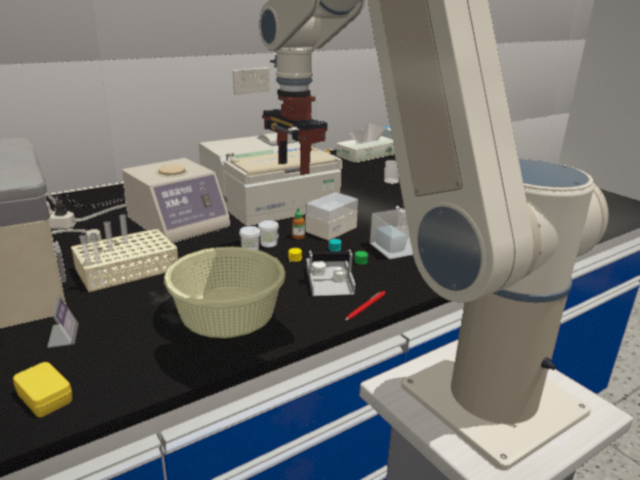

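View pics/side0.png

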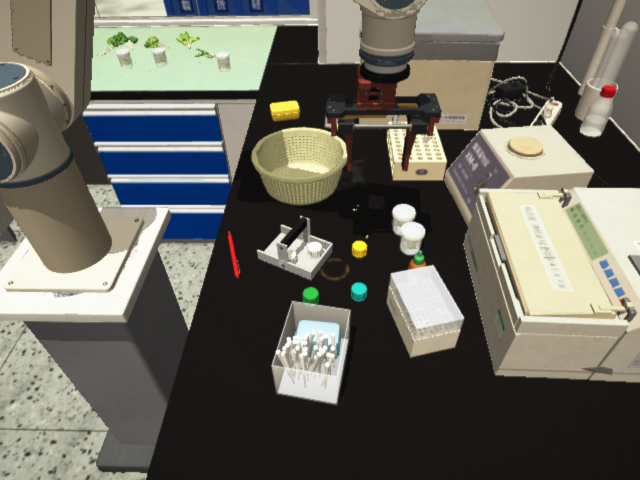

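The side view shows the tray near (296,250), its black bar from about (282,245) to (308,225), the caps at (315,249) and (293,255), and the basket around (300,165). The tub with swabs is on the far side of the tray.

Run:
```python
from h import *
im,P,d=world('side0')
hsv=cv2.cvtColor(im,cv2.COLOR_RGB2HSV)
# basket: rim
r=P[110:215,240:360].reshape(-1,3); c=im[110:215,240:360].reshape(-1,3).astype(int)
m=(r[:,2]>85)&(r[:,2]<105)&(c[:,0]-c[:,2]>15)&(r[:,0]<720)
q=r[m]; print('rim',m.sum(),q.min(0),q.max(0)); (cc,rad)=cv2.minEnclosingCircle(q[:,:2].astype(np.float32)); print(cc,rad)
# tray
r=P[205:285,250:340].reshape(-1,3);c=im[205:285,250:340].reshape(-1,3).astype(int)
m=(r[:,2]>55)&(r[:,2]<85)
print('bar',m.sum(),np.percentile(r[m],[0,5,50,95,100],axis=0).round(0))
m=(r[:,2]>0)&(r[:,2]<40)&(c.min(1)>60)
print('tray',cv2.minAreaRect(r[m][:,:2].astype(np.float32)))
for u,v in[(315,247),(293,254),(258,252),(296,277),(283,243),(308,225),(296,233)]:print(u,v,P[v,u].round(0),im[v,u])
y,x=slice(200,290),slice(220,350)
cv2.imwrite('pics/crop.png',cv2.resize(im[y,x,::-1],None,fx=6,fy=6,interpolation=2))
```

```text
rim 1189 [348.01030036 136.13818352  85.05699425] [575.91077339 372.11635523  97.12952172]
(464.5854187011719, 253.45211791992188) 118.668701171875
bar 390 [[435. -49.  55.]
 [442. -45.  57.]
 [466. -10.  70.]
 [491.  34.  73.]
 [497.  44.  75.]]
tray ((477.72833251953125, 30.068885803222656), (164.22897338867188, 143.10848999023438), 62.53544998168945)
315 247 [509.  -2.  22.] [253 254 251]
293 254 [465. -26.  25.] [253 254 251]
258 252 [391. -13.  18.] [143 138 130]
296 277 [473. -64.  -2.] [27 23 22]
283 243 [450. -41.  71.] [87 86 84]
308 225 [494.  32.  53.] [135 131 123]
296 233 [472.  -5.  64.] [11 10 11]
```

View pics/crop.png

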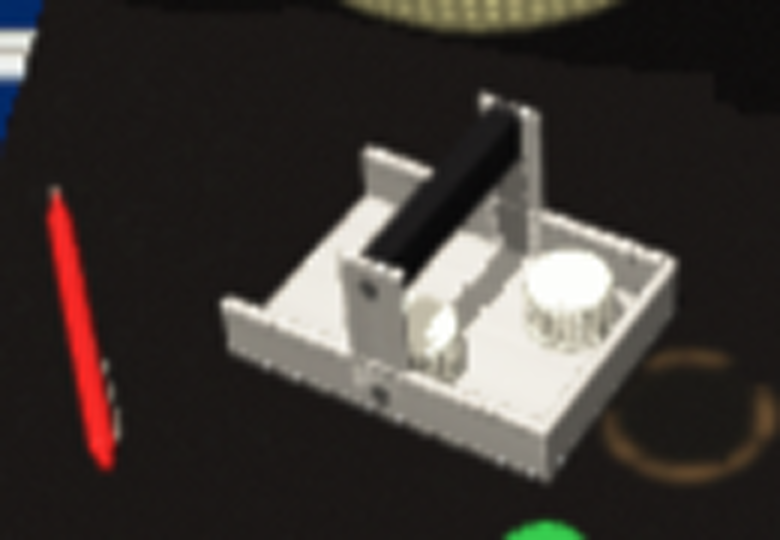

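Run:
```python
from h import *
im,P,d=world('side0')
r=P[205:285,250:340].reshape(-1,3);c=im[205:285,250:340].reshape(-1,3).astype(int)
m=(r[:,2]>68)&(r[:,2]<78)
q=r[m][:,:2].astype(np.float32);print(m.sum(),cv2.minAreaRect(q),cv2.fitLine(q,2,0,.01,.01).ravel())
m=(r[:,2]>15)&(r[:,2]<35)&(c.min(1)>60)&(np.hypot(r[:,0]-467,r[:,1]+6)<110)
print('tray',cv2.minAreaRect(r[m][:,:2].astype(np.float32)))
```

```text
218 ((467.3632507324219, -2.8488731384277344), (94.06959533691406, 23.46204376220703), 63.61878967285156) [  0.4704139   0.8824459 466.30142    -5.1197634]
tray ((466.7326965332031, -2.9927520751953125), (94.87104797363281, 132.67626953125), 62.18635940551758)
```

Request:
{"method": "servo_tool", "body": {
  "rows": [
    [0,0,0.11,-0.005,-0.27,0.07,87.8],
    [0,0,0.22,-0.01,-0.53,0.14,87.8],
    [0,0,0.323,-0.015,-0.79,0.2,87.8],
    [0,0,0.323,-0.015,-0.79,0.2,87.8],
    [0,0,0.323,-0.015,-0.79,0.2,87.8],
    [0,0,0.323,-0.015,-0.79,0.2,87.8]
  ]
}}

```text
t: 0.85
ee_pos: [468.9, -3.0, 159.3]
orientation: [2.688, 1.624, 0.002]
ft_force: [-0.2, -0.5, 0.5]
width: 87.9
grasp_force: 0.0
```

Run:
```python
from h import *
o=ctrl.get_obs();print(o['t'],o['qpos'].round(3) if hasattr(o['qpos'],'round') else o['qpos'],o['ee_pos'],o['orientation'])
grab('wrist','w1')
im,P,d=world('w1')
r=P.reshape(-1,3);m=(r[:,2]>68)&(r[:,2]<78)&(np.hypot(r[:,0]-467,r[:,1]+3)<70)&(d.ravel()>0)
q=r[m][:,:2].astype(np.float32);print(m.sum(),cv2.minAreaRect(q))
```

```text
0.85 [-0.032  0.251  2.    -0.     0.889  0.452] [468.85050572  -3.00244559 159.2920262 ] [2.68798303e+00 1.62414572e+00 2.48564289e-03]
1756 ((466.8660583496094, -1.267822265625), (92.00296783447266, 23.32855224609375), 62.20372772216797)
```

View pics/w1.png

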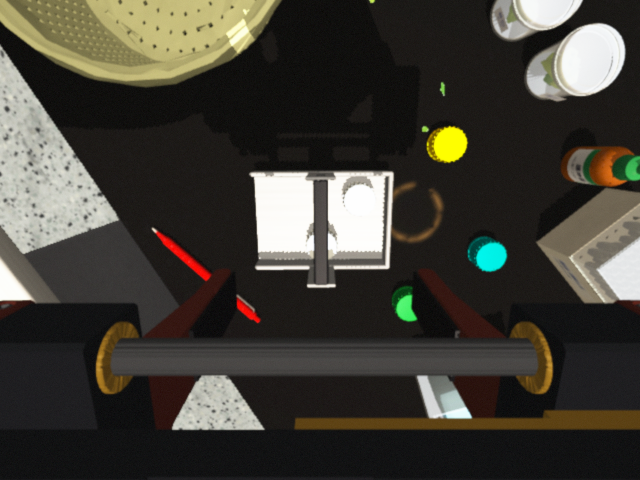

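The bar lies straight up and down at pixel (320,230), midway between the fingers, with one cap under it at (322,240) and the other at (358,195). This agrees with the estimate, so I'm descending and closing.

Request:
{"method": "servo_tool", "body": {
  "rows": [
    [0,0,0,0,0,0.2,87.8],
    [0,0,0,0,0,0.4,87.8],
    [0,0,0,0,0,0.56,87.8],
    [0,0,0,0,0,0.56,87.8],
    [0,0,0,0,0,0.56,10],
    [0,0,0,0,0,0.56,5],
    [0,0,0,0,0,0.56,0],
    [0,0,0,0,0,0.56,0],
    [0,0,0,0,0,0.56,0],
    [0,0,0,0,0,0.56,0]
  ]
}}

```text
t: 2.15
ee_pos: [467.0, -3.0, 46.8]
orientation: [-2.69, -1.624, -0.0]
ft_force: [-0.8, 0.3, -0.9]
width: 31.4
grasp_force: 0.0
```

Request:
{"method": "servo_tool", "body": {
  "rows": [
    [0,0,0,0,0,0,0],
    [0,0,0,0,0,0,0],
    [0,0,0,0,0,0,0],
    [0,0,0,0,0,0,0],
    [0,0,0,0,0,0,0]
  ]
}}

```text
t: 2.78
ee_pos: [466.9, -3.0, 46.7]
orientation: [-2.689, -1.624, 0.0]
ft_force: [-0.8, -0.2, -0.4]
width: 11.5
grasp_force: 30.0
```

Request:
{"method": "servo_tool", "body": {
  "rows": [
    [0,0,0,0,0,-0.02,0],
    [0,0,0,0,0,-0.07,0],
    [0,0,0,0,0,-0.16,0],
    [0,0,0,0,0,-0.26,0],
    [0,0,0,0,0,-0.36,0],
    [0,0,0,0,0,-0.46,0],
    [0,0,0,0,0,-0.56,0],
    [0,0,0,0,0,-0.64,0],
    [0,0,0,0,0,-0.69,0],
    [0,0,0,0,0,-0.7,0]
  ]
}}

```text
t: 4.03
ee_pos: [467.2, -3.0, 187.5]
orientation: [2.689, 1.623, 0.002]
ft_force: [0.3, 0.6, -2.1]
width: 11.3
grasp_force: 30.0
```

Run:
```python
from h import *
from scipy.spatial.transform import Rotation as Ro
grab('side','s1')
o=ctrl.get_obs();R=Ro.from_rotvec(o['orientation']).as_matrix();print(o['t'],o['ee_pos'],R.round(3),o['ft_force'])
xt=-R[:,1]; c=np.array([464.6,253.5,0]); g=c-28*xt
dl=(g-np.array(o['ee_pos'])); dl[2]=0
print('xt',xt,'target',g,'tool shift',R.T@dl/200)
im,P,d=world('s1')
cv2.imwrite('pics/s1c.png',cv2.resize(im[120:290,200:400,::-1],None,fx=3,fy=3,interpolation=2))
```

```text
4.075 [467.01911979  -2.97775059 187.18247268] [[ 0.466  0.885  0.001]
 [ 0.885 -0.466 -0.   ]
 [ 0.     0.001 -1.   ]] [-0.29055053  0.68167701 -2.0451851 ]
xt [-8.84912117e-01  4.65757729e-01 -5.32701746e-04] target [4.89377539e+02 2.40458784e+02 1.49156489e-02] tool shift [ 1.12916791e+00 -4.67986055e-01  3.90130157e-05]
```

View pics/s1c.png

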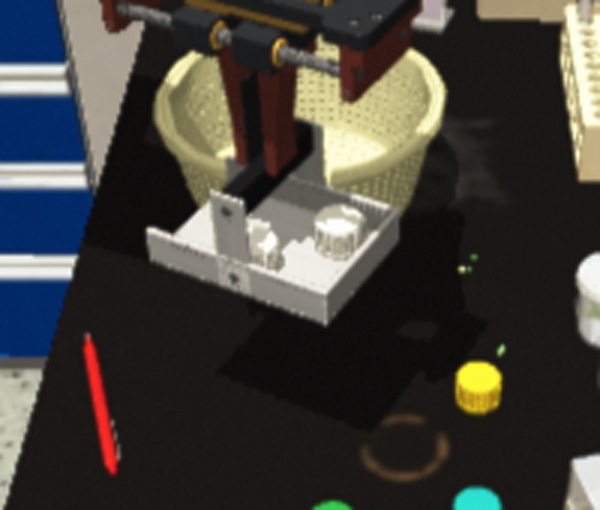

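Request:
{"method": "servo_tool", "body": {
  "rows": [
    [0,0,0,0.023,-0.009,0,0],
    [0,0,0,0.068,-0.028,0,0],
    [0,0,0,0.136,-0.056,0,0],
    [0,0,0,0.215,-0.089,0,0],
    [0,0,0,0.294,-0.122,0,0],
    [0,0,0,0.373,-0.154,0,0],
    [0,0,0,0.452,-0.187,0,0],
    [0,0,0,0.531,-0.22,0,0],
    [0,0,0,0.61,-0.253,0,0],
    [0,0,0,0.689,-0.285,0,0]
  ]
}}

```text
t: 5.32
ee_pos: [480.8, 146.7, 186.8]
orientation: [2.689, 1.624, 0.0]
ft_force: [0.5, 0.5, -1.1]
width: 11.1
grasp_force: 30.0
```

Request:
{"method": "servo_tool", "body": {
  "rows": [
    [0,0,0,0.079,-0.033,0,0],
    [0,0,0,0.158,-0.066,0,0],
    [0,0,0,0.237,-0.098,0,0],
    [0,0,0,0.31,-0.129,0,0],
    [0,0,0,0.37,-0.154,0,0],
    [0,0,0,0.415,-0.172,0,0],
    [0,0,0,0.435,-0.18,0,0],
    [0,0,0,0.441,-0.183,0,0],
    [0,0,0,0.441,-0.183,0,0]
  ]
}}

```text
t: 6.45
ee_pos: [489.4, 240.4, 186.7]
orientation: [2.69, 1.623, -0.0]
ft_force: [0.0, 0.1, -1.3]
width: 11.1
grasp_force: 30.0
```

Request:
{"method": "servo_tool", "body": {
  "rows": [
    [-0.05,0,0,0,0.005,0,0],
    [-0.11,0,0,0,0.011,0,0],
    [-0.18,0,0,0,0.018,0,0],
    [-0.26,0,0,0,0.026,0,0],
    [-0.34,0,0,0,0.034,0,0],
    [-0.42,0,0,0,0.042,0,0],
    [-0.5,0,0,0,0.05,0,0],
    [-0.56,0,0,0,0.056,0,0],
    [-0.58,0,0,0,0.06,0,0],
    [-0.58,0,0,0,0.06,0,0]
  ]
}}

```text
t: 7.7
ee_pos: [499.7, 235.1, 186.2]
orientation: [2.001, 1.209, 0.56]
ft_force: [0.6, 0.1, -2.9]
width: 11.1
grasp_force: 30.0
```

Request:
{"method": "servo_tool", "body": {
  "rows": [
    [0,0,0,0,0,0,0],
    [0,0,0,0,0,0,0],
    [0,0,0,0,0,0,0],
    [0,0,0,0,0,0,0],
    [0,0,0,0,0,0,0]
  ]
}}

```text
t: 8.32
ee_pos: [500.1, 235.0, 186.8]
orientation: [2.001, 1.208, 0.561]
ft_force: [-0.2, -0.3, -1.8]
width: 11.0
grasp_force: 30.0
```

Run:
```python
from h import *
grab('side','s2');grab('scene','c2')
a=cv2.imread('pics/s2.png')[60:260,200:400];b=cv2.imread('pics/c2.png')[170:370,130:330]
cv2.imwrite('pics/t2.png',cv2.resize(np.hstack([a,b]),None,fx=2,fy=2,interpolation=2))
```

```text
(no output)
```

View pics/t2.png

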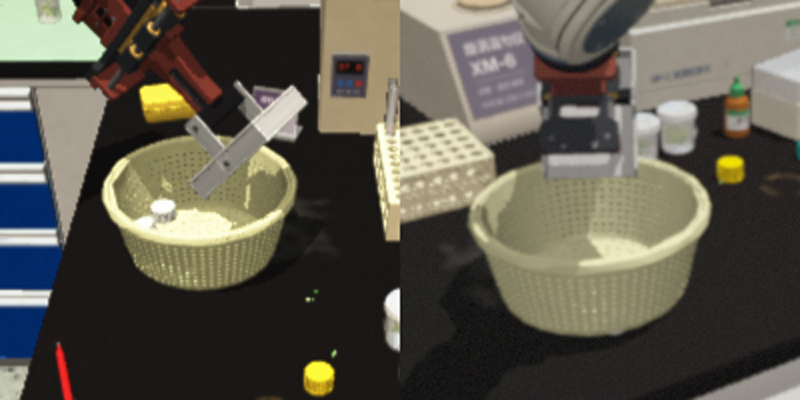

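The tipped tray is empty and both caps lie in the basket (left panel, around (162,210) and (145,225)). I'm levelling the tray and carrying it back.

Request:
{"method": "servo_tool", "body": {
  "rows": [
    [0.1,0,0,0,0,0,0],
    [0.22,0,0,0,0,0,0],
    [0.34,0,0,0,0,0,0],
    [0.46,0,0,0,0,0,0],
    [0.55,0,0,0,0,0,0],
    [0.58,0,0,0,0,0,0],
    [0.58,0,0,0,0,0,0],
    [0.58,0,0,0,0,0,0]
  ]
}}

```text
t: 9.43
ee_pos: [499.2, 234.8, 186.3]
orientation: [2.688, 1.623, -0.002]
ft_force: [-0.4, -0.1, -1.5]
width: 11.3
grasp_force: 30.0
```

Request:
{"method": "servo_tool", "body": {
  "rows": [
    [0,0,0,-0.05,0.02,0,0],
    [0,0,0,-0.17,0.07,0,0],
    [0,0,0,-0.31,0.12,0,0],
    [0,0,0,-0.45,0.17,0,0],
    [0,0,0,-0.59,0.22,0,0],
    [0,0,0,-0.73,0.27,0,0],
    [0,0,0,-0.86,0.32,0,0],
    [0,0,0,-0.96,0.36,0,0],
    [0,0,0,-1,0.38,0,0],
    [0,0,0,-1,0.38,0,0]
  ]
}}

```text
t: 10.68
ee_pos: [473.9, 22.6, 186.9]
orientation: [2.69, 1.623, 0.0]
ft_force: [-0.6, -0.4, -1.9]
width: 11.2
grasp_force: 30.0
```

Run:
```python
from h import *
from scipy.spatial.transform import Rotation as Ro
grab('side','s3')
o=ctrl.get_obs();R=Ro.from_rotvec(o['orientation']).as_matrix();print(o['t'],o['ee_pos'],R[:,2],o['ft_force'])
print(R.T@(np.array([467,-3,47])-o['ee_pos'])/200)
im,P,d=world('s3')
r=P[110:215,240:360].reshape(-1,3); c=im[110:215,240:360].reshape(-1,3).astype(int)
m=(r[:,2]>85)&(r[:,2]<105)&(c[:,0]-c[:,2]>15)&(r[:,0]<600)&(r[:,1]>120)
print(cv2.minEnclosingCircle(r[m][:,:2].astype(np.float32)))
y,x=slice(100,290),slice(220,400)
cv2.imwrite('pics/s3c.png',cv2.resize(im[y,x,::-1],None,fx=3,fy=3,interpolation=2))
```

```text
10.725 [474.04754537  22.96163562 186.83695605] [ 1.82774722e-04  2.39531805e-05 -9.99999983e-01] [-0.20829966 -0.02375023 -1.45694936]
[-0.13135566  0.02917056  0.69917522]
((463.6825256347656, 253.25900268554688), 118.04464721679688)
```

View pics/s3c.png

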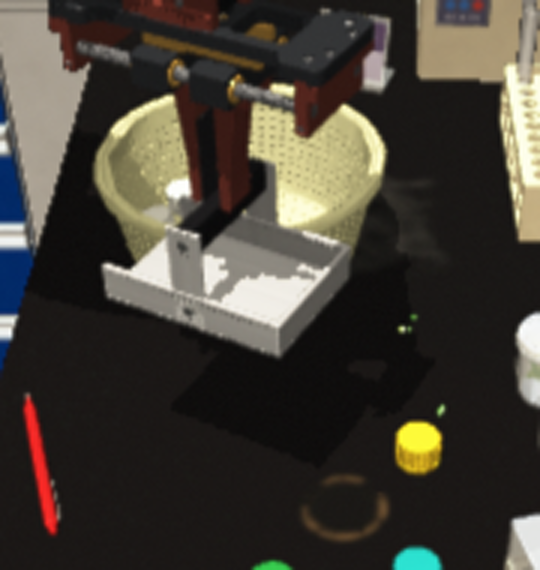

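The tray is empty and level, and the basket hasn't moved. I'm lowering the tray to its first place.

Request:
{"method": "servo_tool", "body": {
  "rows": [
    [0,0,0,-0.06,0.015,0.05,0],
    [0,0,0,-0.131,0.029,0.16,0],
    [0,0,0,-0.131,0.029,0.3,0],
    [0,0,0,-0.131,0.029,0.44,0],
    [0,0,0,-0.131,0.029,0.56,0],
    [0,0,0,-0.131,0.029,0.63,0],
    [0,0,0,-0.131,0.029,0.67,0],
    [0,0,0,-0.131,0.029,0.685,0],
    [0,0,0,-0.131,0.029,0.695,0],
    [0,0,0,-0.131,0.029,0.698,0]
  ]
}}

```text
t: 11.98
ee_pos: [467.4, -3.2, 47.6]
orientation: [2.689, 1.624, 0.001]
ft_force: [-0.3, -0.4, -1.0]
width: 11.0
grasp_force: 30.0
```

Request:
{"method": "servo_tool", "body": {
  "rows": [
    [0,0,0,0,0,0,0],
    [0,0,0,0,0,0,30],
    [0,0,0,0,0,0,60],
    [0,0,0,0,0,0,60],
    [0,0,0,0,0,0,60],
    [0,0,0,0,0,0,60],
    [0,0,0,0,0,0,60],
    [0,0,0,0,0,0,60]
  ]
}}

```text
t: 12.98
ee_pos: [467.1, -3.2, 47.2]
orientation: [-2.689, -1.624, -0.0]
ft_force: [-0.1, -0.8, -0.2]
width: 60.2
grasp_force: 0.0
```

Request:
{"method": "servo_tool", "body": {
  "rows": [
    [0,0,0,0,0,-0.1,60],
    [0,0,0,0,0,-0.3,60],
    [0,0,0,0,0,-0.5,60],
    [0,0,0,0,0,-0.7,60],
    [0,0,0,0,0,-0.9,60],
    [0,0,0,-0.2,0,-1,60],
    [0,0,0,-0.4,0,-1,60],
    [0,0,0,-0.4,0,-1,60],
    [0,0,0,-0.4,0,-1,60]
  ]
}}

```text
t: 14.1
ee_pos: [429.9, -73.9, 247.2]
orientation: [-2.69, -1.623, -0.0]
ft_force: [0.1, 0.7, 0.5]
width: 59.8
grasp_force: 0.0
```

Run:
```python
from h import *
grab('side','s4')
im,P,d=world('s4')
c=np.array([464,253])
w=(im.min(-1)>190)&(im.max(-1).astype(int)-im.min(-1)<25)&(np.hypot(P[...,0]-c[0],P[...,1]-c[1])<125)&(d>0)
w[:,:240]=0
n,l,s,ce=cv2.connectedComponentsWithStats(w.astype(np.uint8))
for i in range(1,n):
  if s[i,4]>8:
    p=np.median(P[l==i],0);print(ce[i],s[i,4],p,np.hypot(*(p[:2]-c)),P[l==i][:,2].max())
b=im[110:290,230:370,::-1]
cv2.imwrite('pics/s4c.png',cv2.resize(b,None,fx=3.3,fy=3.3,interpolation=2))
```

```text
[284.36363636 162.5       ] 22 [418.43844695 304.45003057  26.35320602] 68.72380055242523 28.825830976921146
```

View pics/s4c.png

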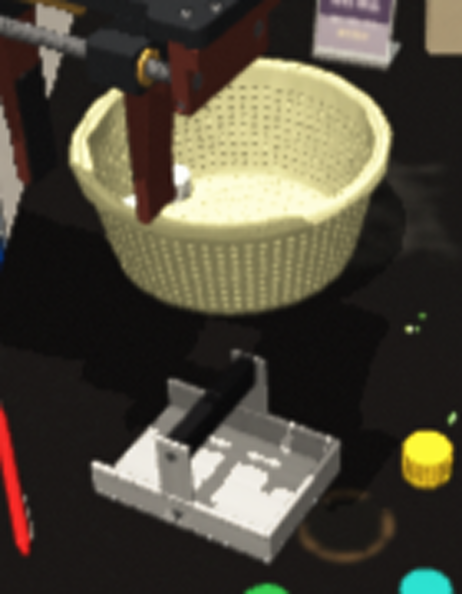

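Run:
```python
from h import *
im,P,d=world('s2')
for u,v in[(281,163),(281,165),(273,171),(271,173),(275,170),(270,171)]:
  p=P[v,u];print(u,v,im[v,u],p.round(0),np.hypot(p[0]-464,p[1]-253).round(0))
```

```text
281 163 [253 254 251] [410. 302.  27.] 73.0
281 165 [252 253 250] [411. 297.  25.] 69.0
273 171 [253 254 251] [393. 267.  27.] 72.0
271 173 [253 253 234] [406. 165.  92.] 106.0
275 170 [252 253 249] [398. 271.  27.] 69.0
270 171 [253 253 249] [385. 270.  25.] 81.0
```

```bash
python3 -c "
from workcell import ctrl
print(ctrl.close_job())"
```

```text
the job is handed in; nothing more can be done
None
```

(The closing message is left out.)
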